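Open the optics enclosure by its paddle latch

ROBOT

A 6-joint arm with a two-finger parallel gripper is mounted at the origin on a cart in front of the work surface, level with it; the furniture and walls round the work are solid. World frame = base frame: x ahead of the robot, y to its left, z up, the work surface at z = 0. Lengths are in m, angles in rad, forces in N, time in s.
With the tool pointing down it reaches from about 0.25 to 0.775 m from the base axis. Payload 4 kg.
Tool frame: the origin (TCP) lies midway between the tips of the shut fingers; the grasp point (between the pads) lies robot.grip_point_offset behind it (robot.grip_point_offset is the distance from the TCP to the grasp point, in m); z points along the fingers, x is the direction in which the jaws open and shut, and the axes are right-handed (so a half turn about z gives the same grasp; the last joint's range is limited). The gripper opens to 94 mm and grips with 3 to 60 N. Pads are 16 mm wide; open, the fingers measure 119 mm over their backs; the gripper's body (75 mm by 177 mm) begins 78 mm behind the grasp point.
Start: joints at [-1.237, 0.087, 1.371, -0, 1.684, -0.103], TCP at [0.233, -0.498, 0.206] pointing down, gripper open.
Joint ranges: [-3.1, 3.1], [-0.76, 2.03], [0.27, 2.55], [-1.08, 4.22], [0.17, 2.65], [-2.57, 2.57]. Speed limits (rad/s): [2.79, 2.79, 3.14, 3.14, 3.14, 3.14].

INTERFACE

Orientations are given as [roll, pitch, yaw] about the fixed x, y, z axes, in that order (R = Rz(yaw) Ry(pitch) Rx(roll)).
In Python, from bench import robot, optics, finder gives the robot as it stands. The module is installed in compiled form; this text tells all that it offers.
- The arm moves only by the tool arm_command, never from a script. Its argument "plan" is a list of rows, each a list of 5 numbers: the opening, from 0 (shut) to 1 (fully open), then the shift along the world's x, y, z in m, then the turn about the world's z in degrees. A call has 1 to 10 rows; each row is the pose to reach, as a shift and turn from the pose commanded when the call began; what a row does not reach only later rows make up. A row lasts 1/8 s, in which the tool goes at most 62.5 mm and 10.7 degrees, less where a joint would pass 70% of its speed; a pose out of reach is approached as far as the arm can. A call with a gripper value outside its range is refused whole. The fingers move at their own pace and stop on an object; the grip force is fixed at half the most. Time passes only in rows, so rows that repeat a pose let the fingers close. It gives the time, the measured TCP pose, the force and the opening at its end, in the units of the state.
- robot.get_obs(): the state, without advancing time (a new reading comes with each control period).
- optics.snapshot(name): name is "scene" or "side" or "wrist"; returns a dict with "image" (420x560x3 uint8, red, green, blue), "fx", "fy", "cx", "cy" (pixels), "position" and "rotation" of the camera in the world; the wrist camera has in their place "hand_eye" (4x4, takes a point from camera to tool coordinates, whose origin is the TCP and whose axes are the tool frame's). Camera axes: x right, y down, z forward; pixel columns grow to the right and rows downward; lengths in m; the calibration is good to about 2 mm. A picture is of the moment at which its call begins: read the wrist's pose just before it. There is no depth.
- robot.close_job(): hands the job in, once; it reports no verdict.
Trained networks look in the newest picture that a camera, given by its name, has taken for a name from the list of things; names that differ only in an ending like _2 or _b are one class to them, and where a whole thing is asked for, a point or a joint stands for the part that bears it (a point fixed in the world has none). Each returns a list of dicts, best first, with "p" (0 to 1); they miss things now and then, are a little off and sometimes report something else, mostly with a low value. They report only what shows in the picture. A call takes as long as a camera call.
- finder.masks_of(label, camera): "pixels" (420x560 bool, what is visible of it) and "extent" ([left, top, right, bottom] in pixels, round what is visible of it).
The state is a dict: "time": time; "joint_positions": joint angles; "qvel": joint speeds; "joint_torque": joint torques, N m; "tool_pos": TCP position; "ee_rot": TCP orientation; "wrist_force": force on the tool from outside, world axes, zero at the start; "wrist_torque": the same for the moment, N m; "width": finger opening in m.
Only numpy, scipy, OpenCV 4.12 (cv2) and the standard library are available. Lean on these libraries where they do the work, as an engineer would, in place of code of your own. Each camera call takes 0.05 s, during which the arm holds its last target.

TASK

Open the blue optics enclosure: grip the red bar of the paddle on its door and lift it, by feel, just until it comes up against its soft stop, which draws the hidden pawl clear, then keep it lifted and swing the door out until it stands about square to the front of the enclosure or further, and let go. Do not force the latch - neither drag on the door while the pawl still holds it nor heave the paddle hard against its stop - and do not fling the door. Leave the objective inside and the bottle, vial and wafer carrier around the enclosure undisturbed.

Things in the scene. Friction and masses are not known exactly. Their poses are not given: they have to be found in the camera images.
- enclosure: blue sheet-metal cabinet with louvred sides, 110 (x, depth) x 170 (y) x 170 mm high, 3 mm walls, fixed to the desk; its front, -x of its frame, is closed by the door. Origin: centre of its underside on the desk; z up.
- panel (a joint): angle of the blue door (168 mm wide, 163 mm high, 4 mm thick) about its upright hinge at its left edge (+y of the enclosure): 0 shut, grows as the free right edge swings out towards the robot, clockwise from above, to a stop at 1.75. The hinge is slightly stiff (1 N at the bar): the door stays where it is left.
- hinge (a point): point on the door's upright hinge axis, half-way up the door (87 mm over the desk). Its frame turns with the door: -x is the door's outward normal, -y runs from the hinge to the free edge, z up.
- free_edge (a point): middle of the door's free upright edge, 173 mm from the hinge axis.
- paddle (a joint): lift angle of the paddle about its level pivot: 0 at rest (spring: 2 N at the bar, 4 N at 0.6, plus slight drag), grows as the bar is lifted. The pawl clears its catch between 0.14 and 0.68, unseen and different each time; 0.05 to 0.11 further on the paddle meets a rubber stop (5 N per mm at the bar). With the door open that stop is absent and it can rise to 1.0. Let go, it springs back to 0.
- pivot (a point): middle of the paddle's pivot axis on the door's outer face, 148 mm over the desk, 127 mm from the hinge axis towards the free edge and 8 mm in front of it. Its frame turns with the door (axes as for hinge).
- bar (a point): centre of the red round bar at the paddle's free end: 9 mm thick, 30 mm long, level and parallel to the door; it can be pinched by its two ends from above. It is 45 mm from the pivot, at rest 133 mm over the desk: lifted by angle a it lies 45 cos(0.35 - a) mm out from the pivot and 45 sin(0.35 - a) mm below it. Its frame turns with the paddle.
- pawl: steel pawl behind the door, rigid with the paddle; its tooth hooks behind the keeper's lip and its pin meets the rubber stop. Hidden while the door is shut. Origin at the paddle's pivot. 3 N more than the spring's force at the bar is ample to feel the stop; about 10 N more than the spring puts 20 N on the pawl and strains it. Pulling the door while hooked loads the pawl by about the pull.
- keeper: bracket under the roof just inside the door's latch side that carries the pawl's catch lip and rubber stop; the height at which these are set on it varies and cannot be seen. Origin: top of the bracket.
- objective_mid (a point): microscope objective, white with a black foot and a green ring, 27 mm in diameter, 50 mm high, standing loose on the enclosure's floor behind the door; point at its centre, z along its own axis.
- dropper_mid (a point): amber dropper bottle, 33 mm in diameter, 94 mm high, standing to the right of the enclosure; point half-way up, z along its axis.
- vial_mid (a point): small vial with a red cap, 26 mm in diameter, 53 mm high, standing ahead and to the right of the enclosure; point half-way up, z along its axis.
- wafers_mid (a point): round white wafer carrier, 66 mm in diameter, 18 mm high, lying to the left of the enclosure; point at its centre.

How it is judged:
By the outcome, as a careful person would: the job done as asked, in the order asked, and still so for the second after the job is handed in, with the robot touching nothing.
It also fails if it takes over 67 s, if anything falls off the work surface, if the arm or the gripper's body presses on something with over 40 N, if the wrist force passes 120 N, or if a joint passes its speed limit or range.

## Working session

There is one attempt and no reset: what is moved stays moved. The work goes in short steps, Python scripts to look and compute and a tool call to move; the robot and the scene stay as the last step left them, time stands still between calls to the robot, and variables do not carry over. Pictures are saved under pics/ and viewed, and the job is handed in when it is done.

Besides the shell and the picture viewer there is one more tool, called after ">>>" as a command line: name --pt "numbers of a row" for each row, then --argument value for the rest. arm_command: Moves the arm, as the interface text tells. Its arguments: {"type":"object","properties":{"plan":{"type":"array","items":{"type":"array","items":{"type":"number"}}}},"required":["plan"]}

```bash
mkdir -p pics; cat > h.py <<'E'
import numpy as np, cv2
from bench import robot, optics, finder
def snap(n,f):
    s=optics.snapshot(n); cv2.imwrite('pics/'+f,s['image'][:,:,::-1]); return s
E
python3 - <<'E'
from h import *
print(robot.get_obs(), robot.grip_point_offset)
for c in ['scene','side']:
    s=snap(c,c+'0.png'); print(c,s['fx'],s['fy'],s['cx'],s['cy'],s['position'],s['rotation'])
    np.savez(c+'.npz',**{k:v for k,v in s.items()})
    for l in ['bar','panel','enclosure','paddle','dropper_mid','vial_mid','wafers_mid']:
        for m in finder.masks_of(l,c)[:2]:
            ys,xs=np.nonzero(m['pixels']); print(l,m['p'],m['extent'],xs.mean() if len(xs) else None,ys.mean() if len(ys) else None)
E
```

```text
{'time': 0.0, 'joint_positions': array([-1.23708173e+00,  8.79022263e-02,  1.37223559e+00, -2.40356551e-05,
        1.68358649e+00, -1.03115828e-01]), 'qvel': array([ 0.00099159,  0.00272352,  0.00028817, -0.00110912,  0.00125588,
        0.00022305]), 'joint_torque': array([ 7.75718809e-05, -3.40184927e+01, -3.02426863e+01,  7.18874834e-02,
        3.30779341e-02, -1.73894668e-04]), 'tool_pos': array([ 0.23248933, -0.49784551,  0.20434249]), 'ee_rot': array([-3.14139700e+00,  2.12278739e-03, -1.13396837e+00]), 'wrist_force': array([ 0.94184992, -0.79232134,  0.31655557]), 'wrist_torque': array([-0.01006824, -0.00422053, -0.03030825]), 'width': 0.0938723878239717} 0.0188
scene 485.6345831303306 485.6345831303306 277.1877999935804 207.00082163676316 [0.22420312 0.50577945 1.0117769 ] [-2.59623117 -0.00303185 -2.41087575]
bar 0.54 [312.9, 182.3, 335.0, 206.6] 322.4259259259259 194.6962962962963
panel 0.76 [263.3, 168.1, 334.4, 244.6] 297.1256544502618 205.93838099073702
panel 0.55 [238.0, 132.1, 333.9, 240.5] 283.88964269561285 187.37871249811548
enclosure 0.67 [332.5, 161.7, 343.1, 19
[... 429 characters left out ...]
41178998 [0.48839984 0.52141863 0.86274456] [-2.58892129e+00 -1.37178315e-03 -2.88689890e+00]
bar 0.87 [325.1, 180.9, 353.9, 212.4] 337.4015544041451 195.6580310880829
panel 0.92 [289.9, 167.1, 352.2, 280.2] 314.3575727181545 218.1003009027081
panel 0.46 [322.2, 181.7, 353.8, 210.6] 337.8235294117647 195.97213622291022
enclosure 0.88 [234.6, 143.0, 353.8, 278.5] 286.3867507188675 206.74585268745852
enclosure 0.5 [324.8, 180.8, 354.2, 212.5] 337.9945652173913 196.44565217391303
paddle 0.86 [326.6, 181.1, 354.4, 211.1] 337.27065527065525 195.8945868945869
vial_mid 0.71 [363.7, 171.1, 377.4, 189.6] 371.985 181.235
wafers_mid 0.95 [220.9, 264.8, 259.8, 300.4] 239.0046838407494 281.44847775175646
```

```bash
python3 - <<'E'
import cv2
for c in ['scene','side']:
    i=cv2.imread(f'pics/{c}0.png'); cv2.imwrite(f'pics/{c}0z.png',cv2.resize(i[110:310,190:440],None,fx=3,fy=3,interpolation=cv2.INTER_CUBIC))
E
```

```text
(no output)
```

View pics/scene0.png

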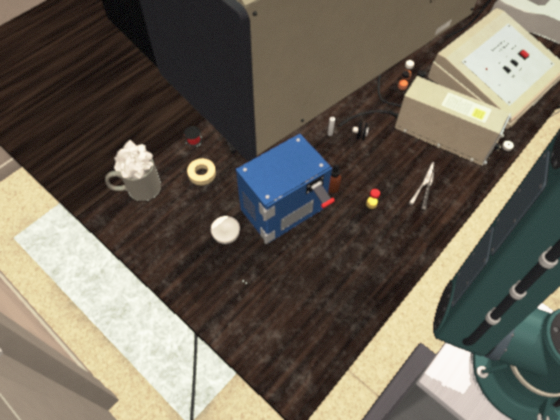

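View pics/side0.png

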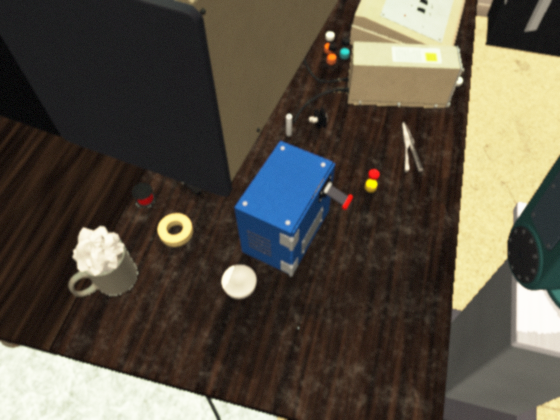

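```bash
sleep 1
```

```text
(no output)
```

View pics/scene0z.png

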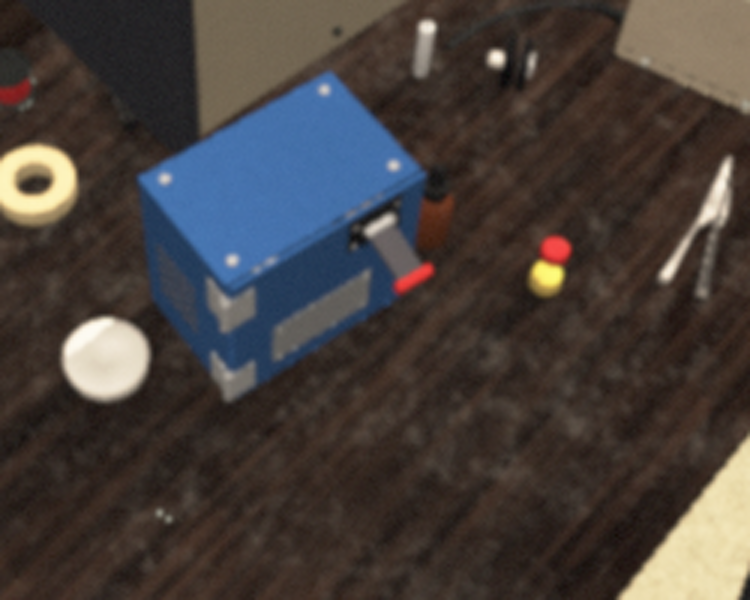

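View pics/side0z.png

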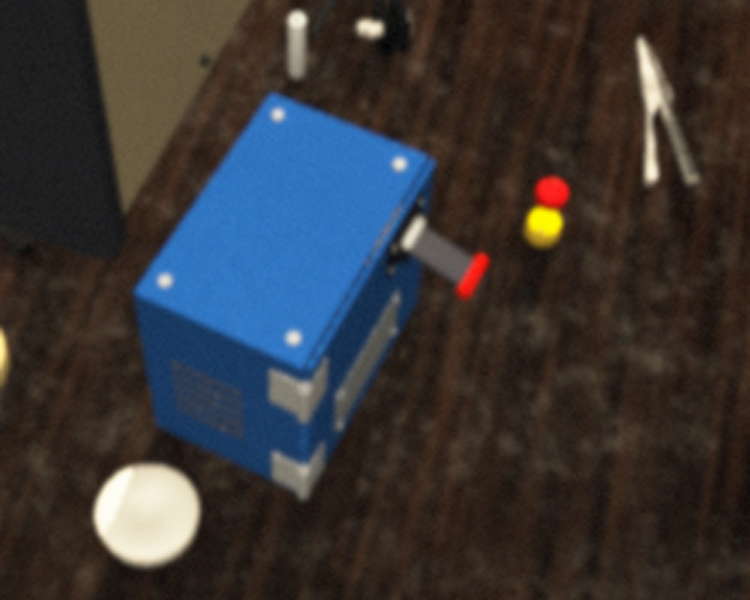

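The scene and side pictures show the closed blue box. In the scene view the roof corners are near px (237,170), (300,134), (332,169) and (268,207), the red bar is near (328,203), and the hinge is on the viewer-left edge of the front. Next I'll triangulate these points.

```bash
cat >> h.py <<'E'
from scipy.spatial.transform import Rotation as R
from scipy.optimize import least_squares
def camof(s):
    return dict(K=np.array([[s['fx'],0,s['cx']],[0,s['fy'],s['cy']],[0,0,1.]]),R=(lambda r: r if r.shape==(3,3) else R.from_euler('xyz',r).as_matrix())(np.array(s['rotation'])),p=np.array(s['position']))
def proj(c,X):
    q=(np.atleast_2d(X)-c['p'])@c['R']; q=q@c['K'].T; return q[:,:2]/q[:,2:]
def ray(c,uv,z):
    d=c['R']@np.linalg.inv(c['K'])@np.array([uv[0],uv[1],1.]); return c['p']+d*(z-c['p'][2])/d[2]
def tri(cs,uvs):
    f=lambda X: np.concatenate([proj(c,X)[0]-u for c,u in zip(cs,uvs)])
    r=least_squares(f,[0.6,0,0.1]); return r.x,np.abs(r.fun).max()
def redcomps(img,a=10):
    im=img.astype(int); m=((im[...,0]>120)&(im[...,1]<70)&(im[...,2]<80)).astype(np.uint8)
    n,l,st,ce=cv2.connectedComponentsWithStats(m); return [(l==i,st[i],ce[i]) for i in range(1,n) if st[i,4]>a]
E
python3 - <<'E'
from h import *
S={c:dict(np.load(c+'.npz')) for c in ['scene','side']}
C={c:camof(S[c]) for c in S}; cs=[C['scene'],C['side']]
print(C['scene']['R'][:,2],C['side']['R'][:,2])
z=lambda x,y:np.array([190+x/3,110+y/3])
P={'fl':[(235,292),(300,372)],'fr':[(425,178),(435,160)],'bl':[(140,180),(135,292)],'br':[(330,72),(275,95)]}
for k,v in P.items():
    u=[z(*a) for a in v]; print(k,tri(cs,u),ray(cs[0],u[0],.17),ray(cs[1],u[1],.17))
# pose fit
def box(p):
    x,y,t=p; c,s=np.cos(t),np.sin(t)
    L={'fl':(-.055,.085),'fr':(-.055,-.085),'bl':(.055,.085),'br':(.055,-.085)}
    return {k:np.array([x+c*a-s*b,y+s*a+c*b,.17]) for k,(a,b) in L.items()}
f=lambda p: np.concatenate([proj(c,box(p)[k])[0]-z(*P[k][i]) for k in P for i,c in enumerate(cs)])
r=least_squares(f,[.6,0,0.]); print('fit',r.x,np.degrees(r.x[2]),np.round(r.fun,1))
us=[]
for c in S:
    for m,st,ce in redcomps(S[c]['image']): print(c,st,ce)
    u=[ce for m,st,ce in redcomps(S[c]['image']) if (300<ce[0]<360 and 185<ce[1]<215)]; us.append(u[0])
print('bar',tri(cs,us),ray(cs[0],us[0],.133),ray(cs[1],us[1],.133))
for n,zz in [('vial_mid',.0265),('wafers_mid',.009)]:
    pass
print('vial',tri(cs,[z(551,262),z(548,210)]),'amber',ray(cs[0],z(433,220),.04))
print('wafer',tri(cs,[z(107,358),z(148,513)]))
E
```

```text
[ 0.34427013 -0.38802406 -0.85493591] [ 0.13113398 -0.50832189 -0.85112439]
fl (array([0.58820572, 0.12339555, 0.14100668]), np.float64(0.08619833052324566)) [0.5759888  0.13631494 0.17      ] [0.58424552 0.13924963 0.17      ]
fr (array([ 0.5413935 , -0.02684292,  0.16738569]), np.float64(0.6567048996723486)) [ 0.53955114 -0.0236579   0.17      ] [ 0.54164898 -0.02602253  0.17      ]
bl (array([0.68973976, 0.11156319, 0.16860481]), np.float64(0.2748513474602987)) [0.68857676 0.11282612 0.17      ] [0.68953861 0.11195547 0.17      ]
br (array([ 0.64882086, -0.04729066,  0.17580927]), np.float64(0.4434158144169089)) [ 0.65248955 -0.05220016  0.17      ] [ 0.64978641 -0.05125888  0.17      ]
fit [ 0.61544371  0.04325079 -0.23347563] -13.377168375936188 [-2.8 -0.8  1.6  0.1 -0.1 -1.6 -0.3 -0.4 -0.1  0.1  0.3  0.7  1.1  0.8
  0.4 -0.3]
scene [520  51   7   7  25] [523.52  53.68]
scene [189 138  10   6  32] [193.5    140.6875]
scene [370 188  10  10  51] [374.29411765 193.17647059]
scene [321 198  14  10  53] [327.60377358 202.83018868]
side [325  48   7   8  14] [328.          51.64285714]
side [368 169  12  11 100] [373.57 173.62]
side [342 194  11  16  88] [347.29545455 201.48863636]
side [139 196  13   8  47] [145.04255319 200.70212766]
bar (array([0.50450075, 0.0285543 , 0.13628287]), np.float64(0.2875650849991871)) [0.50522278 0.02743723 0.133     ] [0.50474291 0.02579297 0.133     ]
vial (array([ 0.46493593, -0.11248527,  0.03151964]), np.float64(0.4053117518498084)) amber [ 0.55758831 -0.07723517  0.04      ]
wafer (array([0.67418634, 0.17941097, 0.01517952]), np.float64(0.04330816158673656))
```

>>> arm_command --pt "1 0 0 0.04 5" --pt "1 0.02 0.04 0.08 15" --pt "1 0.05 0.09 0.1 25" --pt "1 0.08 0.14 0.1 35" --pt "1 0.11 0.19 0.1 45" --pt "1 0.14 0.25 0.1 55" --pt "1 0.17 0.31 0.1 65" --pt "1 0.2 0.37 0.1 75" --pt "1 0.23 0.43 0.1 85" --pt "1 0.25 0.48 0.1 95"

```text
time: 2.05
tool_pos: [0.4795, -0.0253, 0.3057]
ee_rot: [3.141, -0.001, 0.53]
wrist_force: [-0.2, -0.3, -0.2]
width: 0.094
```

>>> arm_command --pt "1 0.01 0.02 0 10" --pt "1 0.022 0.045 0 20" --pt "1 0.022 0.045 0 30" --pt "1 0.022 0.045 -0.02 40" --pt "1 0.022 0.045 -0.03 46.6" --pt "1 0.022 0.045 -0.03 46.6"

```text
time: 2.8
tool_pos: [0.5004, 0.0178, 0.2746]
ee_rot: [-3.14, 0.0, 1.336]
wrist_force: [0.3, 0.2, 0.5]
width: 0.0941
```

```bash
cat >> h.py <<'E'
def wcam(name):
    o=robot.get_obs(); s=snap('wrist',name); T=np.array(s['hand_eye']); Rt=R.from_euler('xyz',o['ee_rot']).as_matrix()
    return dict(K=np.array([[s['fx'],0,s['cx']],[0,s['fy'],s['cy']],[0,0,1.]]),R=Rt@T[:3,:3],p=np.array(o['tool_pos'])+Rt@T[:3,3]),s,o
E
python3 - <<'E'
from h import *
c,s,o=wcam('w1.png'); print(o['time'],o['tool_pos'],np.degrees(o['ee_rot']),o['wrist_force'],o['joint_positions']); print(c['p'],c['R'])
for m,st,ce in redcomps(s['image'],60): print(st,ce,ray(c,ce,.133))
E
```

```text
2.8 [0.50044414 0.01781296 0.27457276] [-1.79887398e+02  1.33450318e-02  7.65493178e+01] [0.26302369 0.2440557  0.47801779] [-7.77451882e-02 -2.46084766e-02  1.34999994e+00  7.96863005e-05
  1.81817872e+00 -1.41376316e+00]
[0.4225833  0.03670369 0.45347763] [[ 2.31408708e-01  9.35707080e-01  2.66274804e-01]
 [ 9.72856613e-01 -2.22531696e-01 -6.34795609e-02]
 [-1.43690777e-04  2.73736927e-01 -9.61804593e-01]]
```

View pics/w1.png

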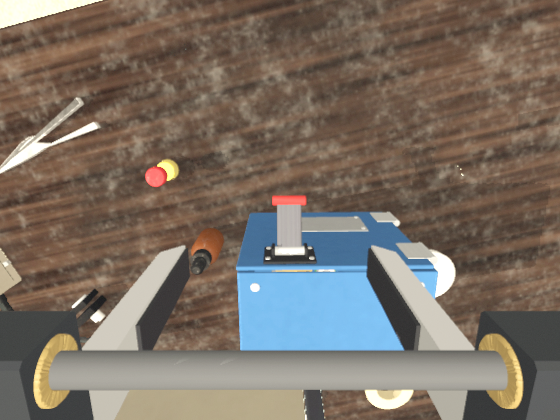

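Wrist view: the red bar is level at px (289,200) and the roof's front edge at row ~268. The fingers sit symmetrically in the lower half of the picture. Now the bar's position.

```bash
python3 - <<'E'
from h import *
c,s,o=wcam('w2.png'); im=s['image'].astype(int)
m=((im[...,0]>130)&(im[...,1]<110)&(im[...,2]<110)&(im[...,0]-im[...,1]>80))
m[:, :230]=0; m[:,340:]=0; m[260:]=0
ys,xs=np.nonzero(m); print(len(xs),xs.min(),xs.max(),ys.min(),ys.max(),xs.mean(),ys.mean())
L=ys[xs<xs.mean()-8].mean(),ys[xs>xs.mean()+8].mean(); print('slope',L)
b=ray(c,[(xs.min()+xs.max())/2,ys.mean()],.134); print('bar',b)
print('ends',ray(c,[xs.min()-.5,ys.mean()],.135),ray(c,[xs.max()+.5,ys.mean()],.135))
t=o['ee_rot'][2]; d=b-o['tool_pos']; print('d',d, 'along jaw',d[0]*np.cos(t)+d[1]*np.sin(t),'perp',-d[0]*np.sin(t)+d[1]*np.cos(t))
for uv in [(238,267),(438,270)]: print(ray(c,uv,.17))
E
```

```text
120 272 306 195 204 290.35833333333335 197.43333333333334
slope (np.float64(198.0857142857143), np.float64(198.5897435897436))
bar [0.50342747 0.0278518  0.134     ]
ends [0.49954669 0.01267399 0.135     ] [0.50680375 0.04308515 0.135     ]
d [ 0.0026576   0.01009712 -0.14142253] along jaw 0.010438502879752237 perp -0.0002287470720417164
[ 0.54312413 -0.0263297   0.17      ]
[0.5848948  0.13683828 0.17      ]
```

>>> arm_command --pt "1 0.004 0.0095 -0.03 0" --pt "1 0.004 0.0095 -0.07 0" --pt "1 0.004 0.0095 -0.1 0" --pt "1 0.004 0.0095 -0.125 0" --pt "1 0.004 0.0095 -0.145 0" --pt "1 0.004 0.0095 -0.16 0" --pt "1 0.004 0.0095 -0.16 0"

```text
time: 3.78
tool_pos: [0.5044, 0.0272, 0.1148]
ee_rot: [-3.14, 0.0, 1.337]
wrist_force: [0.1, -0.1, 0.3]
width: 0.0941
```

```bash
python3 - <<'E'
from h import *
c,s,o=wcam('w3.png'); print(o['tool_pos'],np.degrees(o['ee_rot']),o['wrist_force'])
snap('side','side3.png'); i=cv2.imread('pics/side3.png');cv2.imwrite('pics/side3z.png',cv2.resize(i[110:310,240:490],None,fx=3,fy=3))
E
```

```text
[0.50444916 0.02724737 0.11479053] [-1.79906026e+02  1.13176799e-02  7.65923343e+01] [ 0.07989839 -0.14893059  0.30064216]
```

View pics/w3.png

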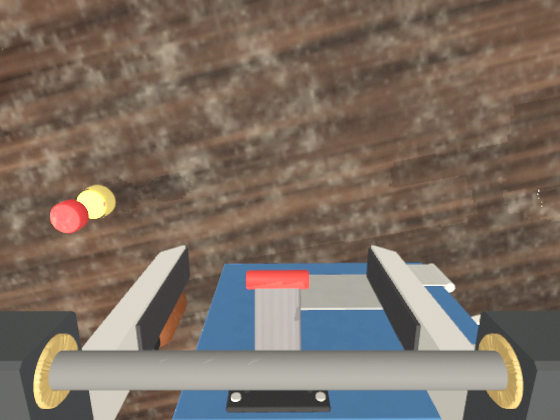

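View pics/side3z.png

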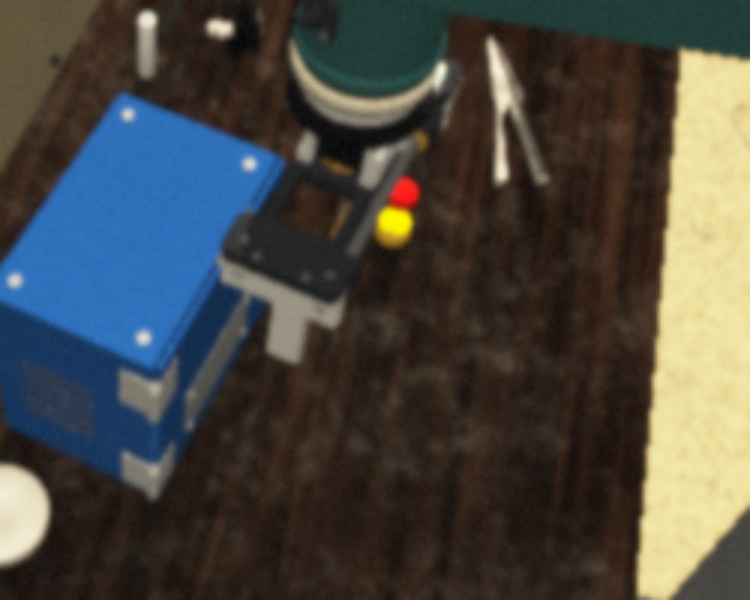

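The bar now lies centrally between the fingers (px 246–309, finger mid-column ~279). I'll check its offset to the grasp point numerically.

```bash
python3 - <<'E'
from h import *
c,s,o=wcam('w4.png'); b=ray(c,[277.5,279.5],.1345); t=o['ee_rot'][2]; d=b-o['tool_pos']
print(b,'jaw',d[0]*np.cos(t)+d[1]*np.sin(t),'outward',-(-d[0]*np.sin(t)+d[1]*np.cos(t))) 
print(ray(c,[246,279.5],.1345),ray(c,[309,279.5],.1345),robot.get_obs()['wrist_force'])
E
```

```text
[0.50622559 0.02724709 0.1345    ] jaw 0.00021167960493530675 outward 0.0006633654688047749
[0.50273685 0.01253071 0.1345    ] [0.50971462 0.04196471 0.1345    ] [0.10321966 0.90269922 0.28636973]
```

>>> arm_command --pt "0.6 0 0 0 0" --pt "0.4 0 0 0 0" --pt "0.38 0 0 0 0" --pt "0.35 0 0 0 0" --pt "0.3 0 0 0 0" --pt "0.2 0 0 0 0" --pt "0.2 0 0 0 0"

```text
time: 4.8
tool_pos: [0.5047, 0.0269, 0.1154]
ee_rot: [-3.141, 0.001, 1.337]
wrist_force: [0.2, 0.2, 0.5]
width: 0.0296
```

>>> arm_command --pt "0 -0.0004 0.0001 0.001 0" --pt "0 -0.0007 0.0002 0.0021 0" --pt "0 -0.001 0.0002 0.0032 0" --pt "0 -0.0013 0.0003 0.0043 0" --pt "0 -0.0016 0.0004 0.0055 0" --pt "0 -0.0018 0.0004 0.0065 0" --pt "0 -0.0018 0.0004 0.0065 0"

```text
time: 5.68
tool_pos: [0.5025, 0.0277, 0.1217]
ee_rot: [-3.14, 0.0, 1.337]
wrist_force: [-0.4, -1.2, -5.9]
width: 0.0291
```

>>> arm_command --pt "0 -0.0002 0 0.0005 0" --pt "0 -0.0003 0.0001 0.001 0" --pt "0 -0.0003 0.0001 0.001 0"

```text
time: 6.05
tool_pos: [0.5023, 0.0277, 0.1228]
ee_rot: [-3.14, 0.0, 1.337]
wrist_force: [-1.2, -0.8, -6.8]
width: 0.0293
```

>>> arm_command --pt "0 -0.0001 0 0.0005 0" --pt "0 -0.0002 0.0001 0.001 0" --pt "0 -0.0002 0.0001 0.001 0"

```text
time: 6.42
tool_pos: [0.5023, 0.0277, 0.1239]
ee_rot: [-3.141, 0.0, 1.337]
wrist_force: [-2.4, -2.6, -5.2]
width: 0.0292
```

```bash
python3 - <<'E'
from h import *
for i in range(6):
    optics.snapshot('wrist'); o=robot.get_obs(); print(o['tool_pos'],o['wrist_force'],o['wrist_torque'])
E
```

```text
[0.50237837 0.02772329 0.12395312] [-2.20703952 -2.01790779 -6.34205358] [-0.1847553   0.37639421 -0.01414723]
[0.50241158 0.02772588 0.12395485] [-1.89614628 -1.80390833 -7.3140839 ] [-0.24141205  0.51532865 -0.00643372]
[0.502404   0.02772862 0.12394304] [-3.02713844 -2.39885412 -6.41505556] [-0.21140168  0.50645092  0.0380945 ]
[0.50243357 0.02772923 0.12395358] [-2.82387845 -1.90795403 -6.60348831] [-0.2213944   0.41901784 -0.01923791]
[0.50242997 0.02771028 0.12394674] [-2.74343705 -1.9147701  -6.04377497] [-0.24160408  0.46277681 -0.01224525]
[0.50243513 0.02770172 0.12392082] [-2.43804799 -1.80984143 -6.61317795] [-0.26710687  0.55028579 -0.03517574]
```

>>> arm_command --pt "0 -0.0001 0.0001 0.0005 0" --pt "0 -0.0003 0.0003 0.001 0" --pt "0 -0.0003 0.0003 0.001 0" --pt "0 -0.0003 0.0003 0.001 0"

```text
time: 7.22
tool_pos: [0.5024, 0.0278, 0.1252]
ee_rot: [3.141, 0.001, 1.337]
wrist_force: [-2.0, -3.8, -6.3]
width: 0.0289
```

>>> arm_command --pt "0 -0.0001 0.0001 0.0005 0" --pt "0 -0.0002 0.0003 0.001 0" --pt "0 -0.0002 0.0003 0.001 0" --pt "0 -0.0002 0.0003 0.001 0"

```text
time: 7.72
tool_pos: [0.5021, 0.0279, 0.1261]
ee_rot: [3.141, 0.001, 1.337]
wrist_force: [-2.1, -4.9, -6.3]
width: 0.0293
```

>>> arm_command --pt "0 -0.0001 -0.0004 0.0005 0" --pt "0 -0.0004 -0.0009 0.001 0" --pt "0 -0.0004 -0.0009 0.001 0" --pt "0 -0.0004 -0.0009 0.001 0"

```text
time: 8.22
tool_pos: [0.502, 0.0279, 0.1272]
ee_rot: [3.141, -0.001, 1.338]
wrist_force: [-1.2, -1.6, -5.4]
width: 0.0291
```

>>> arm_command --pt "0 -0.0001 0 0.0005 0" --pt "0 -0.0002 0 0.001 0" --pt "0 -0.0002 0 0.001 0" --pt "0 -0.0002 0 0.001 0"

```text
time: 8.72
tool_pos: [0.5019, 0.0279, 0.1282]
ee_rot: [3.141, -0.001, 1.338]
wrist_force: [0.9, -1.1, -5.2]
width: 0.0292
```

>>> arm_command --pt "0 0.0001 0 0.0005 0" --pt "0 0.0001 0 0.001 0" --pt "0 0.0001 0 0.001 0" --pt "0 0.0001 0 0.001 0"

```text
time: 9.22
tool_pos: [0.5018, 0.0278, 0.129]
ee_rot: [3.141, -0.001, 1.337]
wrist_force: [1.4, 0.3, -6.2]
width: 0.0293
```

>>> arm_command --pt "0 0.0001 0 0.0005 0" --pt "0 0.0001 0 0.001 0" --pt "0 0.0001 0 0.001 0" --pt "0 0.0001 0 0.001 0"

```text
time: 9.72
tool_pos: [0.5017, 0.0278, 0.1297]
ee_rot: [-3.141, -0.001, 1.337]
wrist_force: [3.5, 1.1, -8.7]
width: 0.0298
```

>>> arm_command --pt "0 0 0 0.0005 0" --pt "0 0 0 0.001 0" --pt "0 0 0 0.001 0" --pt "0 0 0 0.001 0"

```text
time: 10.22
tool_pos: [0.5018, 0.0277, 0.1307]
ee_rot: [3.142, -0.0, 1.337]
wrist_force: [4.2, 3.5, -11.8]
width: 0.0295
```

```bash
python3 - <<'E'
from h import *
for i in range(6):
    s=snap('wrist','w5.png'); o=robot.get_obs(); print(o['tool_pos'],o['wrist_force'],o['wrist_torque'])
snap('side','side5.png')
E
```

```text
[0.50179158 0.0276727  0.13084367] [  4.12308767   4.25702737 -10.8965592 ] [ 0.52995939 -0.76668241  0.03024362]
[0.50181806 0.0276871  0.13093031] [  5.17580635   3.07283535 -11.03718197] [ 0.53377445 -0.7253877  -0.00599108]
[0.50182609 0.02764637 0.13094957] [  4.54632659   3.58117634 -11.33465869] [ 0.53124452 -0.7857208   0.01687246]
[0.50180188 0.0276643  0.13093698] [  4.16657658   1.56353525 -11.47990109] [ 0.5024521  -0.73682267  0.00157319]
[0.50181648 0.02766886 0.13094167] [  3.31671129   2.12283784 -11.26107515] [ 0.5131033  -0.73533101  0.0649598 ]
[0.50180396 0.02766682 0.13090514] [  3.69879531   2.97677898 -11.1174554 ] [ 0.53768136 -0.73065565 -0.01194507]
```

View pics/w5.png

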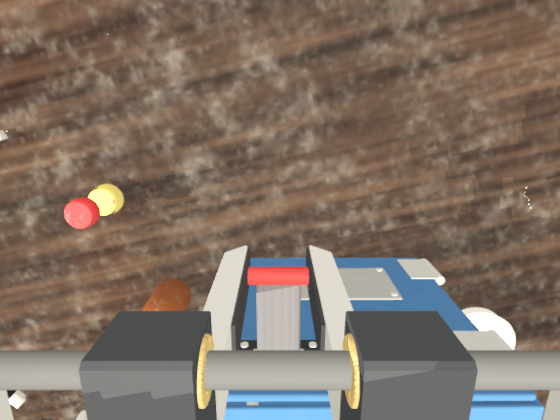

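>>> arm_command --pt "0 0.0004 0.0002 0 0" --pt "0 0.0008 0.0004 0 0" --pt "0 0.0008 0.0004 0 0" --pt "0 0.0008 0.0004 0 0"

```text
time: 11.08
tool_pos: [0.5019, 0.0277, 0.1308]
ee_rot: [-3.14, 0.001, 1.337]
wrist_force: [0.6, 1.7, -10.2]
width: 0.0295
```

```bash
python3 - <<'E'
from h import *
F=[];
for i in range(6):
    s=optics.snapshot('wrist'); o=robot.get_obs(); F.append(np.r_[o['tool_pos']*1e3,o['wrist_force'],o['wrist_torque']])
print(np.round(np.mean(F,0),2))
E
```

```text
[ 5.0194e+02  2.7690e+01  1.3083e+02  1.0000e-01  3.6000e-01 -1.0000e+01
  1.2000e-01  2.0000e-02 -3.0000e-02]
```

>>> arm_command --pt "0 0 0 -0.0005 0" --pt "0 0 0 -0.001 0" --pt "0 0 0 -0.001 0"

```text
time: 11.75
tool_pos: [0.502, 0.0277, 0.1302]
ee_rot: [-3.141, 0.001, 1.337]
wrist_force: [-4.1, -0.6, -7.0]
width: 0.0293
```

>>> arm_command --pt "0 -0.0005 -0.0001 0 0" --pt "0 -0.001 0.0001 0 0" --pt "0 -0.001 0.0001 0 0"

```text
time: 12.12
tool_pos: [0.502, 0.0278, 0.1302]
ee_rot: [3.14, 0.0, 1.337]
wrist_force: [-0.7, -1.0, -7.8]
width: 0.0293
```

>>> arm_command --pt "0 -0.0004 0 0 0" --pt "0 -0.0008 0 0 0" --pt "0 -0.0008 0 0 0"

```text
time: 12.5
tool_pos: [0.5018, 0.0279, 0.1303]
ee_rot: [3.139, -0.0, 1.337]
wrist_force: [4.3, -1.5, -9.3]
width: 0.0293
```

```bash
cat > f.py <<'E'
from h import *
F=[]
for i in range(4):
    s=optics.snapshot('wrist'); o=robot.get_obs(); F.append(np.r_[o['tool_pos']*1e3,o['wrist_force'],o['wrist_torque']])
print(o['time'],np.round(np.mean(F,0),2))
E
python3 f.py
```

```text
12.7 [ 5.0171e+02  2.7930e+01  1.3034e+02  4.2000e+00 -1.7700e+00 -9.3100e+00
 -2.8000e-01 -7.5000e-01 -4.0000e-02]
```

>>> arm_command --pt "0 0.0005 0.0001 0 0" --pt "0 0.0011 0.0001 -0.0003 0" --pt "0 0.0011 0.0001 -0.0003 0"

```text
time: 13.08
tool_pos: [0.5016, 0.028, 0.1299]
ee_rot: [-3.141, 0.0, 1.337]
wrist_force: [1.6, -1.9, -7.7]
width: 0.0292
```

```bash
python3 f.py
```

```text
13.275 [ 5.0161e+02  2.8020e+01  1.2987e+02  1.8600e+00 -2.4300e+00 -6.6900e+00
 -4.3000e-01 -3.2000e-01 -7.0000e-02]
```

>>> arm_command --pt "0 0.0001 0 0.0003 0" --pt "0 0.0002 0 0.0005 0" --pt "0 0.0002 0 0.0005 0"

```text
time: 13.65
tool_pos: [0.5016, 0.0281, 0.1299]
ee_rot: [-3.141, 0.0, 1.337]
wrist_force: [0.5, -2.2, -6.8]
width: 0.0295
```

```bash
python3 f.py
```

```text
13.85 [ 5.0162e+02  2.8060e+01  1.2996e+02  3.6000e-01 -2.6400e+00 -7.2400e+00
 -5.6000e-01 -7.0000e-02 -8.0000e-02]
```

>>> arm_command --pt "0 0.0001 0 0.0003 0" --pt "0 0.0001 0 0.0005 0" --pt "0 0.0001 0 0.0005 0"

```text
time: 14.22
tool_pos: [0.5017, 0.028, 0.1303]
ee_rot: [-3.14, 0.0, 1.337]
wrist_force: [-0.4, -3.6, -8.6]
width: 0.0294
```

```bash
python3 f.py
```

```text
14.425 [ 5.0169e+02  2.8060e+01  1.3036e+02 -1.3300e+00 -3.4200e+00 -9.2300e+00
 -6.3000e-01  1.7000e-01 -9.0000e-02]
```

Lifting with no pull gives about 5 N/mm above z≈0.1297, so this is the rubber stop. I'll ease back slightly, relax the sideways load and try the door along its true tangent (-0.82, 0.57).

>>> arm_command --pt "0 -0.0003 -0.0003 -0.0004 0" --pt "0 -0.0005 -0.0006 -0.0004 0" --pt "0 -0.0009 -0.0003 -0.0004 0" --pt "0 -0.0013 0 -0.0004 0" --pt "0 -0.0013 0 -0.0004 0"

```text
time: 15.05
tool_pos: [0.5017, 0.028, 0.1306]
ee_rot: [3.139, -0.0, 1.337]
wrist_force: [2.1, -3.2, -9.6]
width: 0.029
```

```bash
python3 f.py
```

```text
15.25 [ 5.0162e+02  2.8060e+01  1.3055e+02  3.9300e+00 -3.2900e+00 -9.5100e+00
 -5.5000e-01 -6.9000e-01 -8.0000e-02]
```

>>> arm_command --pt "0 0.0003 0 -0.0005 0" --pt "0 0.0006 -0.0003 -0.001 0" --pt "0 0.0006 -0.0003 -0.0014 0" --pt "0 0.0006 -0.0003 -0.0014 0"

```text
time: 15.75
tool_pos: [0.5014, 0.0281, 0.1295]
ee_rot: [3.141, -0.001, 1.338]
wrist_force: [0.8, -1.8, -5.5]
width: 0.0296
```

```bash
python3 f.py
```

```text
15.95 [ 5.0144e+02  2.8100e+01  1.2934e+02  1.1600e+00 -1.5700e+00 -4.7300e+00
 -2.6000e-01 -2.7000e-01 -1.0000e-01]
```

>>> arm_command --pt "0 -0.0004 0.0003 -0.0001 0" --pt "0 -0.0008 0.0004 -0.0002 0" --pt "0 -0.0008 0.0004 -0.0002 0"

```text
time: 16.32
tool_pos: [0.5008, 0.0285, 0.1289]
ee_rot: [3.141, -0.001, 1.337]
wrist_force: [2.6, -0.4, -4.0]
width: 0.0292
```

```bash
python3 f.py
```

```text
16.525 [ 5.0085e+02  2.8430e+01  1.2888e+02  1.9800e+00 -6.2000e-01 -4.4400e+00
 -1.2000e-01 -4.1000e-01 -1.6000e-01]
```

The door is now following at about 2 N of pull. I'll carry on gently, keeping the paddle lifted.

>>> arm_command --pt "0 -0.0008 0.0006 0.0002 0.3" --pt "0 -0.0016 0.0012 0.0003 0.7" --pt "0 -0.0025 0.0017 0.0003 1.2" --pt "0 -0.0033 0.0023 0.0003 1.6"

```text
time: 17.02
tool_pos: [0.4976, 0.0304, 0.1292]
ee_rot: [3.141, -0.0, 1.365]
wrist_force: [3.9, -1.9, -4.8]
width: 0.0293
```

```bash
cat > g.py <<'E'
import sys
from h import *
H=np.array([.5828,.1388]); o=robot.get_obs(); p=np.array(o['tool_pos'][:2]); r=.1372
d=p-H; th=np.radians(-126.03)-np.arctan2(d[1],d[0]); yaw=np.degrees(o['ee_rot'][2])
print(o['time'],'theta',np.degrees(th),'rad',np.hypot(*d),'yawdoor',76.6-yaw,'F',o['wrist_force'],o['tool_pos'],o['joint_positions'][5])
step=float(sys.argv[1]); dyaw0=float(sys.argv[2]) # residual yaw correction
for k in range(1,11):
    t=th+np.radians(step*k); a=np.radians(-126.03)-t
    q=H+r*np.array([np.cos(a),np.sin(a)])-(H+np.hypot(*d)*0*d + 0) if 0 else (H+r*np.array([np.cos(a),np.sin(a)]))-(H+d/np.hypot(*d)*r)
    print([0,round(q[0],4),round(q[1],4),0,round(-step*k+dyaw0*min(1,k/4),1)])
E
python3 g.py 1 -3.7
```

```text
17.025 theta 2.1455542022170673 rad 0.13787481565232795 yawdoor -1.6310928006198964 F [ 3.91319119 -1.94055305 -4.75150319] [0.49758329 0.03041376 0.12923374] -1.4180446411042582
[0, np.float64(-0.0019), np.float64(0.0015), 0, -1.9]
[0, np.float64(-0.0037), np.float64(0.003), 0, -3.9]
[0, np.float64(-0.0055), np.float64(0.0046), 0, -5.8]
[0, np.float64(-0.0073), np.float64(0.0062), 0, -7.7]
[0, np.float64(-0.0091), np.float64(0.0078), 0, -8.7]
[0, np.float64(-0.0108), np.float64(0.0095), 0, -9.7]
[0, np.float64(-0.0125), np.float64(0.0111), 0, -10.7]
[0, np.float64(-0.0142), np.float64(0.0129), 0, -11.7]
[0, np.float64(-0.0158), np.float64(0.0146), 0, -12.7]
[0, np.float64(-0.0174), np.float64(0.0164), 0, -13.7]
```

>>> arm_command --pt "0 -0.0019 0.0015 0 -1.9" --pt "0 -0.0037 0.003 0 -3.9" --pt "0 -0.0055 0.0046 0 -5.8" --pt "0 -0.0073 0.0062 0 -7.7" --pt "0 -0.0091 0.0078 0 -8.7" --pt "0 -0.0108 0.0095 0 -9.7" --pt "0 -0.0125 0.0111 0 -10.7" --pt "0 -0.0142 0.0129 0 -11.7" --pt "0 -0.0158 0.0146 0 -12.7" --pt "0 -0.0174 0.0164 0 -13.7"

```text
time: 18.27
tool_pos: [0.4798, 0.0477, 0.1289]
ee_rot: [-3.141, -0.001, 1.126]
wrist_force: [1.1, 4.6, -4.7]
width: 0.0292
```

```bash
python3 g.py 2 0
```

```text
18.275 theta 12.47460279733818 rad 0.13751617360665477 yawdoor 12.092820807352041 F [ 1.1003967   4.5569831  -4.66038664] [0.47979916 0.0476873  0.12892628] -1.1455098781909026
[0, np.float64(-0.0031), np.float64(0.0036), 0, -2.0]
[0, np.float64(-0.0061), np.float64(0.0074), 0, -4.0]
[0, np.float64(-0.0089), np.float64(0.0112), 0, -6.0]
[0, np.float64(-0.0117), np.float64(0.0152), 0, -8.0]
[0, np.float64(-0.0142), np.float64(0.0192), 0, -10.0]
[0, np.float64(-0.0167), np.float64(0.0234), 0, -12.0]
[0, np.float64(-0.0189), np.float64(0.0276), 0, -14.0]
[0, np.float64(-0.0211), np.float64(0.0318), 0, -16.0]
[0, np.float64(-0.0231), np.float64(0.0362), 0, -18.0]
[0, np.float64(-0.0249), np.float64(0.0406), 0, -20.0]
```

>>> arm_command --pt "0 -0.003 0.0038 0 -2" --pt "0 -0.0058 0.0077 0 -4" --pt "0 -0.0085 0.0116 0 -6" --pt "0 -0.0113 0.0156 0 -8" --pt "0 -0.0138 0.0196 0 -10" --pt "0 -0.0163 0.0238 0 -12" --pt "0 -0.0185 0.028 0 -14" --pt "0 -0.0207 0.0322 0 -16" --pt "0 -0.0227 0.0366 0 -18" --pt "0 -0.0245 0.041 0 -20"

```text
time: 19.52
tool_pos: [0.455, 0.088, 0.1289]
ee_rot: [-3.141, 0.0, 0.776]
wrist_force: [2.0, 3.6, -4.3]
width: 0.0293
```

```bash
python3 g.py 2 0
```

```text
19.525 theta 32.30959601751171 rad 0.13750469966713294 yawdoor 32.142186720586196 F [ 2.03047682  3.56335661 -4.32020747] [0.4550048  0.08804639 0.12888296] -0.7071487553067797
[0, np.float64(-0.0017), np.float64(0.0045), 0, -2.0]
[0, np.float64(-0.0032), np.float64(0.009), 0, -4.0]
[0, np.float64(-0.0046), np.float64(0.0136), 0, -6.0]
[0, np.float64(-0.0058), np.float64(0.0182), 0, -8.0]
[0, np.float64(-0.0069), np.float64(0.0229), 0, -10.0]
[0, np.float64(-0.0077), np.float64(0.0276), 0, -12.0]
[0, np.float64(-0.0085), np.float64(0.0324), 0, -14.0]
[0, np.float64(-0.009), np.float64(0.0371), 0, -16.0]
[0, np.float64(-0.0094), np.float64(0.0419), 0, -18.0]
[0, np.float64(-0.0096), np.float64(0.0467), 0, -20.0]
```

>>> arm_command --pt "0 -0.0015 0.0045 0 -2" --pt "0 -0.0029 0.009 0 -4" --pt "0 -0.0042 0.0136 0 -6" --pt "0 -0.0054 0.0182 0 -8" --pt "0 -0.0065 0.0229 0 -10" --pt "0 -0.0073 0.0276 0 -12" --pt "0 -0.0081 0.0324 0 -14" --pt "0 -0.0086 0.0371 0 -16" --pt "0 -0.009 0.0419 0 -18" --pt "0 -0.0092 0.0467 0 -20"

```text
time: 20.78
tool_pos: [0.4454, 0.1345, 0.1287]
ee_rot: [-3.142, 0.002, 0.427]
wrist_force: [-1.0, 3.6, -4.1]
width: 0.0294
```

```bash
python3 g.py 2 0; python3 -c "
from h import *
snap('side','side6.png');snap('scene','scene6.png')"
```

```text
20.775 theta 52.19297023946533 rad 0.13750029181850743 yawdoor 52.13926686134069 F [-0.97758066  3.55365547 -4.09681228] [0.44536584 0.13453611 0.12871097] -0.2551616169397543
[0, np.float64(-0.0001), np.float64(0.0048), 0, -2.0]
[0, np.float64(0.0), np.float64(0.0096), 0, -4.0]
[0, np.float64(0.0003), np.float64(0.0144), 0, -6.0]
[0, np.float64(0.0007), np.float64(0.0191), 0, -8.0]
[0, np.float64(0.0013), np.float64(0.0239), 0, -10.0]
[0, np.float64(0.0021), np.float64(0.0286), 0, -12.0]
[0, np.float64(0.003), np.float64(0.0333), 0, -14.0]
[0, np.float64(0.0041), np.float64(0.038), 0, -16.0]
[0, np.float64(0.0054), np.float64(0.0426), 0, -18.0]
[0, np.float64(0.0068), np.float64(0.0472), 0, -20.0]
```

View pics/scene6.png

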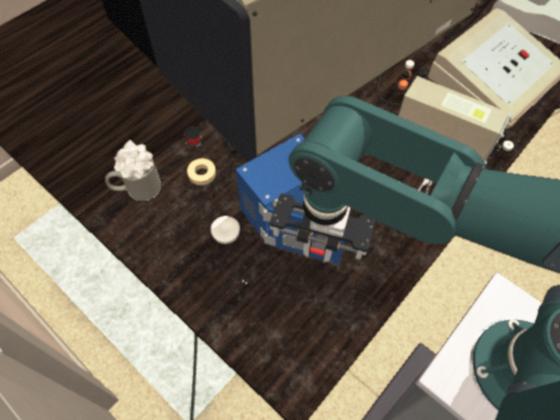

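The door is swinging with the gripper, which still holds the red bar at about px (318,250). Continuing.

>>> arm_command --pt "0 0 0.0048 0 -2" --pt "0 0.0001 0.0096 0 -4" --pt "0 0.0004 0.0144 0 -6" --pt "0 0.0008 0.0191 0 -8" --pt "0 0.0014 0.0239 0 -10" --pt "0 0.0022 0.0286 0 -12" --pt "0 0.0031 0.0333 0 -14" --pt "0 0.0042 0.038 0 -16" --pt "0 0.0055 0.0426 0 -18" --pt "0 0.0069 0.0472 0 -20"

```text
time: 22.12
tool_pos: [0.4521, 0.1818, 0.1286]
ee_rot: [3.141, 0.002, 0.079]
wrist_force: [-1.4, 3.8, -4.7]
width: 0.0292
```

```bash
python3 g.py 2.4 0
```

```text
22.125 theta -287.8065603063426 rad 0.13755351110986083 yawdoor 72.09689307463697 F [-1.44693778  3.77012581 -4.70778145] [0.4521456  0.18181622 0.12858333] 0.18715519865874017
[0, np.float64(0.0019), np.float64(0.0054), 0, -2.4]
[0, np.float64(0.004), np.float64(0.0108), 0, -4.8]
[0, np.float64(0.0064), np.float64(0.016), 0, -7.2]
[0, np.float64(0.009), np.float64(0.0211), 0, -9.6]
[0, np.float64(0.0118), np.float64(0.0262), 0, -12.0]
[0, np.float64(0.0148), np.float64(0.0311), 0, -14.4]
[0, np.float64(0.018), np.float64(0.0358), 0, -16.8]
[0, np.float64(0.0214), np.float64(0.0405), 0, -19.2]
[0, np.float64(0.0249), np.float64(0.045), 0, -21.6]
[0, np.float64(0.0287), np.float64(0.0493), 0, -24.0]
```

>>> arm_command --pt "0 0.0019 0.0054 0 -2.4" --pt "0 0.004 0.0108 0 -4.8" --pt "0 0.0064 0.016 0 -7.2" --pt "0 0.009 0.0211 0 -9.6" --pt "0 0.0118 0.0262 0 -12" --pt "0 0.0148 0.0311 0 -14.4" --pt "0 0.018 0.0358 0 -16.8" --pt "0 0.0214 0.0405 0 -19.2" --pt "0 0.0249 0.045 0 -21.6" --pt "0 0.0275 0.048 0 -23.2"

```text
time: 23.38
tool_pos: [0.48, 0.2303, 0.1286]
ee_rot: [3.141, 0.002, -0.326]
wrist_force: [-2.3, 4.7, -5.0]
width: 0.0294
```

```bash
python3 g.py 2.4 0 | head -1; python3 f.py
```

```text
23.375 theta -264.3632486521359 rad 0.13766417121760058 yawdoor 95.28951034687016 F [-2.34210208  4.74651629 -5.01183383] [0.47996155 0.23031872 0.12863206] 0.6663616878332215
23.575 [ 4.8023e+02  2.3066e+02  1.2864e+02 -9.6000e-01  5.3900e+00 -4.5800e+00
  1.0900e+00  2.2000e-01  3.2000e-01]
```

>>> arm_command --pt "0 0 0 -0.002 0" --pt "0 0 -0.0002 -0.004 0" --pt "0 -0.0002 -0.0006 -0.006 0" --pt "0 -0.0004 -0.001 -0.008 0" --pt "0 -0.0006 -0.0016 -0.01 0" --pt "0 -0.0006 -0.0016 -0.01 0"

```text
time: 24.32
tool_pos: [0.4793, 0.2286, 0.1199]
ee_rot: [-3.141, 0.001, -0.326]
wrist_force: [-3.4, 4.2, 1.0]
width: 0.0295
```

```bash
python3 f.py; python3 -c "
from h import *
wcam('w7.png')"
```

```text
24.525 [ 4.7929e+02  2.2863e+02  1.1992e+02 -4.0200e+00  4.3600e+00  2.3000e-01
  6.7000e-01  7.0000e-01  3.0000e-02]
```

View pics/w7.png

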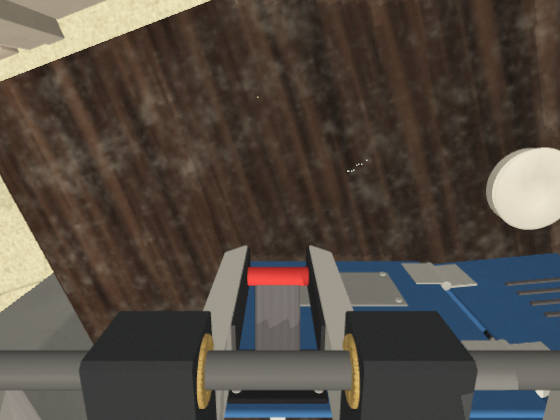

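The bar (px 248–309, row 277) is still pinched and the door stands out past square. The load is mostly radial, so I'll relax it, then release and rise.

>>> arm_command --pt "0 -0.0005 0.0005 0 0" --pt "0 -0.0008 0.0008 0 0" --pt "0 -0.0008 0.0008 0 0" --pt "0.45 -0.0008 0.0008 0 0" --pt "0.6 -0.0008 0.0008 0 0" --pt "0.8 -0.0008 0.0008 0 0" --pt "1 -0.0008 0.0008 0 0" --pt "1 -0.0008 0.0008 0 0" --pt "1 -0.0008 0.0008 0 0"

```text
time: 25.7
tool_pos: [0.4792, 0.229, 0.119]
ee_rot: [3.142, -0.0, -0.326]
wrist_force: [-0.3, -0.1, -0.8]
width: 0.0856
```

>>> arm_command --pt "1 0 0 0.01 0" --pt "1 0 0 0.03 0" --pt "1 0 0 0.06 0" --pt "1 0 0 0.1 0" --pt "1 0 0 0.14 0" --pt "1 -0.03 -0.03 0.17 0" --pt "1 -0.07 -0.08 0.19 0" --pt "1 -0.1 -0.13 0.19 0" --pt "1 -0.12 -0.18 0.19 0" --pt "1 -0.13 -0.23 0.19 0"

```text
time: 26.95
tool_pos: [0.3481, -0.002, 0.3105]
ee_rot: [-3.141, -0.004, -0.325]
wrist_force: [0.6, -1.0, 0.1]
width: 0.0936
```

>>> arm_command --pt "1 -0.01 -0.05 0 0" --pt "1 -0.03 -0.1 0 0" --pt "1 -0.05 -0.15 0 0" --pt "1 -0.06 -0.2 0 0" --pt "1 -0.06 -0.25 0 0" --pt "1 -0.06 -0.25 0 0"

```text
time: 27.7
tool_pos: [0.2885, -0.2531, 0.3087]
ee_rot: [-3.141, 0.001, -0.331]
wrist_force: [0.4, 0.4, -0.8]
width: 0.0941
```

```bash
python3 -c "
from h import *
print(robot.get_obs()['wrist_force'],robot.get_obs()['time'])
for c in ['scene','side']:
    snap(c,c+'8.png'); i=cv2.imread(f'pics/{c}8.png'); cv2.imwrite(f'pics/{c}8z.png',cv2.resize(i[110:310,190:440],None,fx=3,fy=3,interpolation=cv2.INTER_CUBIC))"
```

```text
[ 0.42502995  0.39280728 -0.81489891] 27.7
```

View pics/scene8z.png

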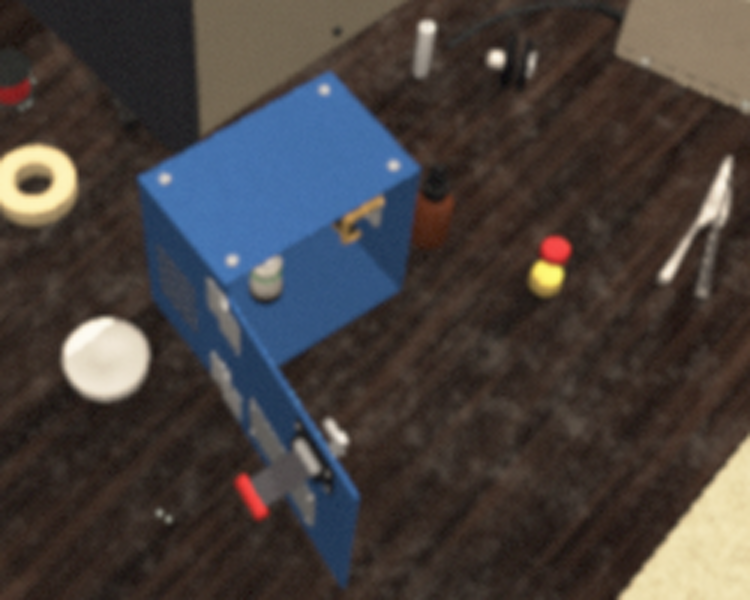

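View pics/side8z.png

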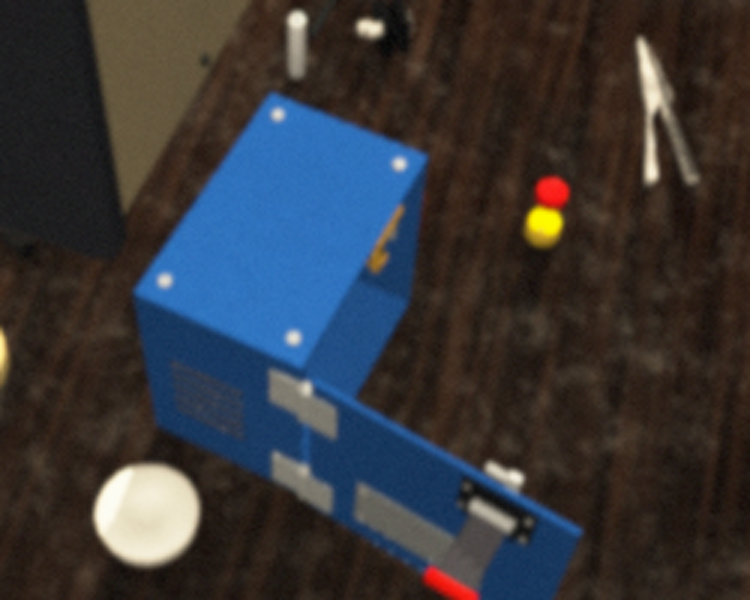

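Both views show the door standing out past square. The objective is upright inside (scene zoom 266,277), and the vial, dropper and wafer carrier are in the same pixels as before. I'll check the angle from the bar, then hand in.

```bash
python3 - <<'E'
from h import *
cs=[];us=[]
for n,b in [('scene',(260,290,262,290)),('side',(320,370,290,320))]:
    s=optics.snapshot(n); cs.append(camof(s))
    us.append([ce for m,st,ce in redcomps(s['image']) if b[0]<ce[0]<b[1] and b[2]<ce[1]<b[3]][0])
X,e=tri(cs,us); d=X[:2]-np.array([.5828,.1388]); print(X,e,(-(np.degrees(np.arctan2(d[1],d[0]))) -125.0)%360, np.hypot(*d))
robot.close_job()
E
```

```text
[0.47829152 0.23037975 0.13993791] 0.3251157856038276 96.22776431870761 0.13895637719506884
the job is handed in; nothing more can be done
```

The enclosure door is open at about 96°, past square. The gripper has let go and moved clear, and the job is handed in after about 28 s.

**Lift:** I pinched the red bar by its ends and raised it in steps of about 1 mm. At a lift of about 0.33 rad the force began to rise at roughly 5 N per mm, which I took as the rubber stop. The reading then was about 10 N, against 5–6 N just below the stop. I eased the bar back to just under the stop and swung the door out slowly, with the paddle still lifted, to about 96°. Then I lowered the bar, released it and withdrew.

**Last checks:**
- Triangulating the bar from the fixed cameras gave a door angle of 96°, which agrees with the arm's own position when it let go.
- In the last pictures the objective is upright inside. The bottle, vial and wafer carrier appear at the same pixels as at the start.
- The wrist force is about zero, so the robot is touching nothing.

**What did not go cleanly:**
- **Peak force at the stop:** the upward force briefly reached 11.8 N, about 6 N over the level before the stop. That is more than the 3 N needed to feel it, but I believe below the strain limit.
- **Early pulls:** pulls of about 4–5 N with the bar pressed on the stop did not move the door. I think friction at the stop held it, since it followed at about 2 N once I eased back.
- **Wrong turn:** I turned the wrist about 1.6° the wrong way at the start of the swing and corrected it straight away.
- **Bar height:** the last triangulation put the bar at 140 mm, against 133 mm expected at rest. I did not check whether that is camera error or the paddle not quite springing back.

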